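Put the bench scale's flat battery on charge

TASK

The bakery's bench scale has a flat battery, and its pan has already been lifted off. Pinch the battery cover's release tab in towards the grip rib, swing the cover well up on its front toes and only then draw it out of the scale, without forcing it, and lay it flat on the bench, top side up. Then lift the flat pack out by its fin and set it down, without dropping it, fully home in the empty charger, leaving the charged pack, the pan and the loaf where they are.

Things in the scene. Friction and masses are not known exactly. Their poses are not given: they have to be found in the camera images.
- scale: White bench scale, fixed, 330 (x) x 320 (y) mm, flat deck 72 mm high from x = -75 to 165. Origin under its centre on the bench, z up, x from the operator's console to the rear. The sloping console (x -165 to -75) is at most 100 mm high. A round post 26 mm wide at (45, 4) stands 10 mm above the deck. The battery well is centred at (45, -80): 88 wide (y), 140 long (x), floor 14 mm above the bench.
- frame_hinge (a point): Middle of the front (console side) edge of the battery well, at deck height; axes as the scale's. The cover's toes hook under the deck here. The line through this point along y is the one the cover swings about, its rear edge rising.
- cover: Grey loose battery cover, 100 g, flush in the deck: plate 140 (x) x 96 (y) x 5 mm. Origin at the centre of the plate's underside, z out of its top, x from the toe edge (front) to the latch edge (rear). Below the underside reach the toes (4.5 mm) and the tab's leg (9 mm), so on the bench it lies with its underside 4 to 9 mm up.
- cover_grip (a point): Point to pinch the cover; axes as the cover's. Rib (fixed, 8 thick, 52 long along y): outer face 18 mm to -x. Release tab (5 thick, 40 along y): outer face 16 mm to +x. So 34 mm over both at rest, 27 mm with the tab in. Both stand 18 mm above the plate's top, which is level with the deck; the point is half-way up (9 mm). Fingers have free space outside both, down to plate and deck.
- cover_hinge (a point): Middle of the cover's front top edge, on the cover, 122 mm from cover_grip along x; at frame_hinge when in place. Two toes, 22 mm wide, reach 10 mm in front of this edge under the deck: the edge cannot be lifted straight up. Pinch the tab, swing the cover up about this edge by 0.4 rad or more, then 12 mm rearwards (scale's +x) frees the toes.
- release_tab (a joint): Travel in m of the cover's sprung release tab towards the rib (the cover's -x): 0 at rest, its hook under the deck; 0.007 fully in; the hook is clear from about 0.0055. The spring takes 3 N to start and 8 N at full travel, and returns the tab when let go.
- flat_pack: Flat battery pack in the scale's well: black block 96 (x) x 58 (y) x 28 mm, about 0.4 kg, with a grip fin on its middle. Origin at the centre of its underside. It lies along the scale's x between 10 to 14 mm high guides with 3 mm play. Half a turn makes no difference to it.
- flat_pack_fin (a point): Centre of the flat pack's fin, half-way up; axes as the pack's. The fin is 14 mm thick (x), 40 mm long (y) and 18 mm high; the point is 37 mm above the pack's underside and 9 mm below the fin's top. In the well the fin's top is 12 mm below the deck; the nearest well walls are 60 mm away along x.
- free_charger_bay (a point): Centre of the empty charger's bay floor, 12 mm above the bench; axes as the charger's. Grey base 140 (x) x 88 (y) x 24 mm, fixed. The open bay is 106 (x) x 68 (y) mm and 12 mm deep: the pack lies in it, long side along x, with 5 mm to spare all round.
- busy_charger_bay (a point): The same point of the other, identical charger, which holds a charged pack.
- spare_pack_fin (a point): Fin centre of the charged pack in the other charger, same shape as the flat pack; it stays there.
- pan_rim (a point): Middle of the near rim, 14 mm above the bench, of the scale's steel pan, 230 (x) x 300 (y) x 14 mm, lying on the bench beyond the work; axes as the pan's, the pan reaching from here to +x.
- loaf_center (a point): Centre, 32 mm above the bench, of a brown loaf 240 (x) x 84 x 75 mm.

How it is judged:
On the way, in this order (a step that is already met when the one before it is completed fails the run):
1. the release tab is pressed in while the cover is still in its frame (value of joint release_tab above 0.0045 m and distance between cover_hinge and frame_hinge below 0.01 m and angle between cover's own z axis and vertical below 0.1 rad), for 0.05 s.
2. the cover is swung up by 0.25 rad or more with its toes still in the frame (angle between cover's own z axis and vertical above 0.25 rad and distance between cover_hinge and frame_hinge below 0.014 m), for 0.05 s.
At the end, for the whole second after the job is handed in: The cover rests on the bench, top up, flat within 0.15 rad, its underside less than 15 mm up. The flat pack lies fin up in the empty charger's bay: on its floor within 4 mm, centred within 8 mm, level within 0.08 rad, along the bay within 0.2 rad. The charged pack is still in its charger (height (world z) of cover below 0.015 m and angle between cover's own z axis and vertical below 0.15 rad and linear speed of cover below 0.02 m/s and x of flat_pack_fin in the frame of free_charger_bay between -0.008 and 0.008 m and y of flat_pack_fin in the frame of free_charger_bay between -0.008 and 0.008 m and z of flat_pack_fin in the frame of free_charger_bay below 0.041 m and angle between flat_pack_fin's own z axis and vertical below 0.08 rad and angle between the x axis of flat_pack_fin and the x axis of free_charger_bay, either way round below 0.2 rad and distance between spare_pack_fin and busy_charger_bay below 0.05 m); the robot touches nothing.
It fails at once if the pan, the loaf or the charged pack is moved by more than 25 mm (distance of any of pan_rim, loaf_center, spare_pack_fin from where it was at the start of the episode above 0.025 m).
It fails at once if the flat pack is dropped (moves faster than 0.9 m/s with no finger on it) (linear speed of flat_pack above 0.9 m/s and contact force between the fingers and flat_pack below 0.1 N).
It fails at once if the cover is forced: more than 70 N between it and the scale (contact force between cover and scale above 70 N).
It also fails if it takes over 58 s, if anything falls off the work surface, if the arm or the gripper's body presses on something with over 40 N, if the wrist force passes 120 N, or if a joint passes its speed limit or range.

ROBOT

A 7-joint arm with a two-finger parallel gripper is mounted at the origin on the work surface. World frame = base frame: x ahead of the robot, y to its left, z up, the work surface at z = 0. Lengths are in m, angles in rad, forces in N, time in s.
With the tool pointing down it reaches from about 0.425 to 0.95 m from the base axis. Payload 4.7 kg.
Tool frame: the origin (TCP) lies on the centre line of the jaws, within the pads' length; the fingertips stand robot.nose_length ahead of it and the grasp point (between the pads) lies 8 mm behind it (robot.nose_length is the distance from the TCP to the fingertips, in m); z points along the fingers, y is the line along which they close (so a half turn about z gives the same grasp; the last joint's range is limited). The gripper opens to 85 mm and grips with 20 to 120 N. Pads are 22 mm wide; open, the fingers measure 114 mm over their backs; the gripper's body (76 mm by 85 mm) begins 54 mm behind the grasp point. The pads swing forward as they close: fully open they stand 13 mm farther back than shut.
Start: joints at [1.093, 0.469, -0.049, 1.532, 0.024, 1.141, -0.082], TCP at [0.293, -0.608, 0.242] pointing down, gripper open.
Joint ranges: [-2.59, 2.59], [-0.33, 1.99], [-1.39, 1.29], [0.1, 2.45], [-1.04, 4.18], [0.21, 1.99], [-2.66, 2.66]. Speed limits (rad/s): [2.57, 2.57, 3.14, 3.14, 3.14, 3.14, 3.14].

INTERFACE

Orientations are given as [roll, pitch, yaw] about the fixed x, y, z axes, in that order (R = Rz(yaw) Ry(pitch) Rx(roll)).
In Python, from plant import robot gives the robot as it stands. Calls block until the motion is done:
- robot.goto(position, orientation): joint-space move of the TCP to a pose.
- robot.move_straight(position, vel=0.15, attitude=None, contact_N=None): straight line of the TCP; attitude=None keeps the orientation; vel is the mean speed in m/s. With contact_N (N) it stops when the force on the tool has changed by that much, and returns True; else False.
- robot.move_joints(angles): joint-space move.
- robot.grip(opening, strength=None): opening from 0.0 (shut) to 1.0 (fully open); strength is the grip in N (None keeps the last); returns when the fingers have stopped.
- robot.sleep(seconds).
- robot.inverse_kinematics(position, orientation): joint angles nearest the present ones, or None.
- robot.sense(): the state.
- robot.grab_frame(name): name is "scene" or "side" or "wrist"; returns a dict with "image" (480x640x3 uint8, red, green, blue), "range_z" (480x640 float32, m along the optical axis (not along the pixel's ray), 0 where there is no reading), "fx", "fy", "cx", "cy" (pixels), "R" (3x3) and "t" (3): a world point X has camera coordinates R X + t. Camera axes: x right, y down, z forward; pixel columns grow to the right and rows downward; lengths in m; the calibration is good to about 2 mm. A picture is of the moment at which its call begins.
A pose or a line that the arm cannot do raises robot.IKError and nothing moves.
- robot.close_job(): hands the job in; it is judged then, once.
The state is a dict: "t": time; "joint_pos": joint angles; "joint_velocities": joint speeds; "effort": joint torques, N m; "tcp_pos": TCP position; "tcp_rot": TCP orientation; "wrist_force": force on the tool from outside, world axes, zero at the start; "torque": the same for the moment, N m; "opening": opening from 0.0 (shut) to 1.0 (fully open); "gripper_force": force on a finger pad.
Only numpy, scipy, OpenCV 4.12 (cv2) and the standard library are available. Lean on these libraries where they do the work, as an engineer would, in place of code of your own. Each camera call takes 0.05 s, during which the arm holds its last target. There are 200 camera calls.

## Working session

There is one attempt and no reset: what is moved stays moved. The work goes in short steps, each a Python script; the robot and the scene stay as the last script left them, time stands still between calls to the robot, and variables do not carry over. Pictures are saved under pics/ and viewed, at most 13 in all, crops included, and the job is handed in when it is done.

```bash
ls; mkdir -p pics
cat > h.py <<'E'
from plant import robot
import numpy as np, cv2
def snap(cam,name):
    f=robot.grab_frame(cam); np.savez(''+name+'.npz',**f)
    cv2.imwrite('pics/'+name+'.png',f['image'][:,:,::-1]); return f
def cloud(f):
    z=f['range_z'].astype(float); v,u=np.mgrid[:z.shape[0],:z.shape[1]]
    P=np.stack([(u-f['cx'])*z/f['fx'],(v-f['cy'])*z/f['fy'],z],-1)
    W=(P-f['t'])@f['R']; W[z==0]=np.nan; return W
E
python3 - <<'E'
from h import *
for c in('scene','side'):
    f=snap(c,c+'0'); print(c,f['R'],f['t'],f['fx'])
print(robot.nose_length,robot.sense())
E
```

```text
pics
scene [[ 0.61553263  0.78806608 -0.00845186]
 [ 0.66516335 -0.52522949 -0.53074636]
 [-0.42270237  0.32106984 -0.84748856]] [-0.24687856 -0.44165713  1.64135745] 514.4453878784881
side [[-0.89432028 -0.44736119  0.00769395]
 [-0.3538691   0.69668789 -0.62402135]
 [ 0.27380265 -0.5607976  -0.78136941]] [0.46105079 0.35827148 0.77455479] 435.7232426722304
0.011 {'t': 0.1, 'joint_pos': array([ 1.09309879,  0.46936565, -0.04856295,  1.53359381,  0.02407373,
        1.14098048, -0.08232241]), 'joint_velocities': array([ 0.00176785, -0.00206514, -0.00171122, -0.00273133,  0.00151086,
        0.0007026 , -0.00056381]), 'effort': array([ 8.97074988e-04, -5.11513960e+01, -4.70109656e-02, -2.38389766e+01,
        1.07902990e-02,  4.35597074e-03, -4.74625310e-06]), 'tcp_pos': array([ 0.29265169, -0.60769443,  0.24135476]), 'tcp_rot': array([-3.13983044e+00,  5.19018369e-05,  4.48765093e-01]), 'wrist_force': array([ 0.63985801, -1.20208717, -0.33979382]), 'torque': array([-0.01198881,  0.04693995, -0.03779202]), 'gripper_force': 0.0, 'opening': 1.0001891402508931}
```

View pics/scene0.png

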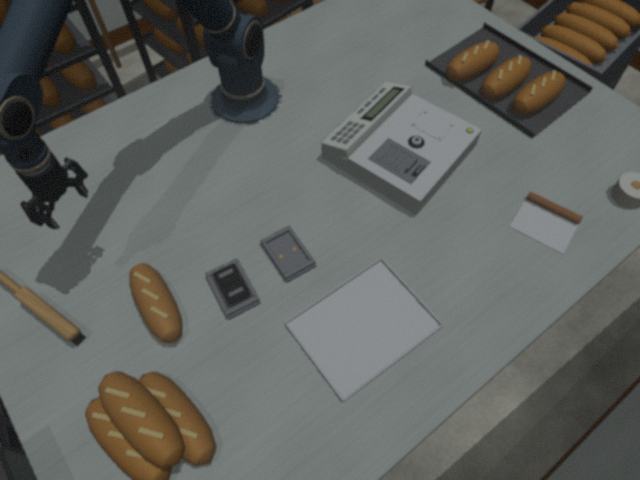

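View pics/side0.png

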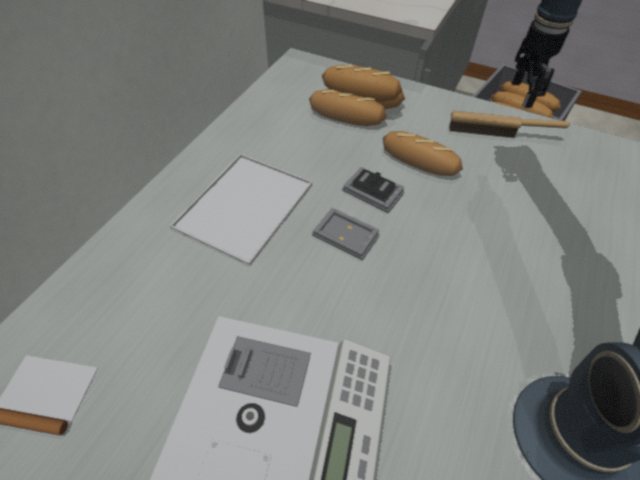

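Scene: the scale is near (400,150), its cover at (400,160) with rib and tab at the rear. The busy charger is at (232,288), the empty one at (288,253), and the pan at (362,330). In the side view the cover is at (265,370) with its rib and tab at about (238,362). Next I'll measure these from depth.

```bash
cat > m.py <<'E'
from h import *
def rect(P,n):
    r=cv2.minAreaRect((P[:,:2]*1000).astype(np.float32)); b=cv2.boxPoints(r)
    print(n,len(P),'c',np.round(r[0],1),'size',np.round(r[1],1),'ang',round(r[2],2),'z',np.round(np.median(P[:,2])*1000,1)); 
for c in('scene0','side0'):
    f=dict(np.load(c+'.npz')); W=cloud(f); I=f['image'].astype(int); g=I.sum(2)/3
    def poly(pts):
        m=np.zeros(g.shape,np.uint8); cv2.fillPoly(m,[np.array(pts)],1); return m>0
    if c=='scene0':
        S=poly([(310,150),(395,75),(490,125),(415,220)]); E=poly([(253,238),(290,220),(325,262),(285,288)]); B=poly([(200,272),(240,253),(268,300),(228,325)])
    else:
        S=poly([(140,479),(215,305),(400,335),(380,479)]); E=poly([(305,232),(333,203),(388,232),(362,266)]); B=poly([(337,188),(360,163),(412,188),(390,214)])
    z=W[...,2]
    D=S&(abs(z-.072)<.006); rect(W[D],c+' deck')
    dk=D&(g<(np.median(g[D])*.8)); 
    n,l,st,_=cv2.connectedComponentsWithStats(dk.astype(np.uint8))
    for i in range(1,n):
        if st[i,4]>80: rect(W[l==i],'  dark')
    rect(W[S&(z>.08)&(z<.093)],'  rib?')
    for m,k in((E,'empty'),(B,'busy')):
        rect(W[m&(abs(z-.024)<.005)],k+' top'); rect(W[m&(abs(z-.012)<.004)],k+' floor'); 
        h=m&(z>.033)
        if h.sum(): rect(W[h],k+' high'); h=m&(z>.05); rect(W[h],k+' fin') if h.sum() else 0
E
python3 m.py
python3 - <<'E'
from h import *
for c,b in(('scene0',(330,70,160,150)),('side0',(190,300,200,180))):
    x,y,w,h=b; im=cv2.imread(f'pics/{c}.png')[y:y+h,x:x+w]
    cv2.imwrite(f'pics/{c}c.png',cv2.resize(im,None,fx=3.3,fy=3.3,interpolation=cv2.INTER_CUBIC))
E
```

```text
scene0 deck 7744 c [472.  230.3] size [332.6 329.1] ang 13.18 z 71.3
  dark 125 c [515.1 245.3] size [45.3 52.2] ang 46.04 z 72.2
  dark 1256 c [532.9 163.1] size [142.9 103.3] ang 12.95 z 71.1
  dark 147 c [446.8  91.1] size [206.9  68.7] ang 13.69 z 70.8
  rib? 1304 c [420.5 231.7] size [267.  316.8] ang 30.82 z 86.6
empty top 584 c [ 552.2 -231.4] size [ 88.6 135.4] ang 84.12 z 22.9
empty floor 898 c [ 556.3 -232.1] size [ 87.5 135.4] ang 84.55 z 11.4
busy top 682 c [ 548.7 -397.7] size [ 87.9 134.4] ang 81.28 z 23.1
busy floor 222 c [ 546.9 -401. ] size [ 86.9 147. ] ang 84.51 z 11.4
busy high 848 c [ 548.7 -396.7] size [57.9 99.5] ang 81.99 z 39.5
busy fin 104 c [ 549.5 -396.7] size [39.6 16.5] ang 84.12 z 55.8
side0 deck 22700 c [474.6 213.9] size [332.9 285.4] ang 13.36 z 72.2
  dark 3932 c [534.7 163.9] size [143.1  99.8] ang 13.12 z 72.1
  dark 490 c [514.8 246.8] size [46.8 48.4] ang 30.51 z 73.1
  dark 99 c [397.5 231.9] size [  3.4 104.2] ang 13.1 z 74.4
  rib? 3718 c [440.3 194. ] size [270.7 220.1] ang 30.32 z 86.8
empty top 697 c [ 550.5 -229. ] size [ 91.  132.2] ang 84.62 z 23.5
empty floor 1062 c [ 550.4 -227.3] size [ 87.3 140.7] ang 85.7 z 12.0
busy top 530 c [ 546.4 -395.5] size [ 90.7 133. ] ang 81.92 z 23.5
busy floor 194 c [ 545.9 -392.5] size [ 86.  139.3] ang 82.24 z 11.5
busy high 665 c [ 546.6 -394.7] size [61.4 95.8] ang 81.47 z 40.0
busy fin 76 c [ 546.5 -394.6] size [39.6 14.8] ang 81.93 z 56.9
```

View pics/side0c.png

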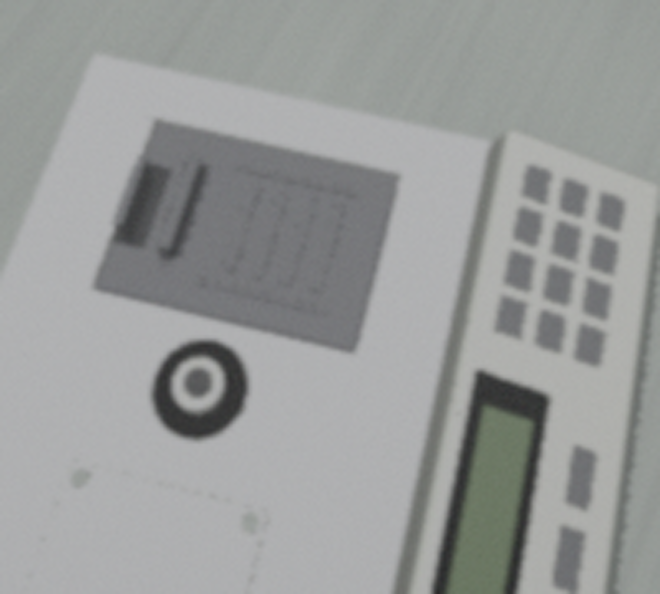

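Measurements agree with the given sizes: scale yaw is about 13.1°, cover centre (534,163.5) mm, and the post checks out at +84 mm. In the enlarged crop the rib is at (185,210) and the tab at (145,205). The empty charger is near (552,-230), yaw about -5.3°. Next I'll check IK and look from above with the wrist camera.

```bash
cat >> h.py <<'E'
from scipy.spatial.transform import Rotation as Ro
psi=np.radians(13.1); C=np.array([.534,.1635,.072])
ex=np.array([np.cos(psi),np.sin(psi),0]); ey=np.array([-ex[1],ex[0],0]); ez=np.array([0,0,1.])
def rpy(yaw,tilt=0,axyaw=None):
    # tool down, closing along yaw direction (tool yaw s), tilt about -ey (rear rises)
    a=yaw if axyaw is None else axyaw
    R=Ro.from_rotvec(-tilt*np.array([-np.sin(a),np.cos(a),0]))*Ro.from_euler('xyz',[np.pi,0,yaw+SG*np.pi/2])
    return R.as_euler('xyz')
SG=-1
E
python3 - <<'E'
import h; from h import *
H=C-.07*ex
for s in(-1,1):
    h.SG=s
    for th in(0,.25,.5):
        p0=C+.0475*ex+np.array([0,0,.013]); p=H+Ro.from_rotvec(-th*ey).apply(p0-H)
        print(s,th,p,robot.inverse_kinematics(p,h.rpy(psi,th)))
    for p,y in(([.555,-.05,.03],psi),([.552,-.23,.06],-.093)): print(robot.inverse_kinematics(p,h.rpy(y)))
E
```

```text
-1 0 [0.58026386 0.17426594 0.085     ] [ 0.4051268   0.88073385 -1.1839488   1.7988943   0.91079817  1.12921974
  2.2704829 ]
-1 0.25 [0.57357358 0.17270906 0.11366583] [ 0.46542995  0.72127326 -1.18082127  1.97299166  1.05052891  0.87089422
  2.12228354]
-1 0.5 [0.5601838  0.16959316 0.13974107] [ 0.51623891  0.57538391 -1.17784996  2.15250286  1.35826806  0.64782123
  1.79637887]
[-0.73019698  0.8795901   1.10293354  2.02634023 -1.02294363  0.93665047
 -1.97187974]
[-0.39718523  0.8644757   1.10461769  1.91659704 -0.94153806  0.99834813
 -2.08073173]
1 0 [0.58026386 0.17426594 0.085     ] [ 0.12253731  0.63070992 -0.67336492  1.81388174  0.50017303  0.87390631
 -0.55852903]
1 0.25 [0.57357358 0.17270906 0.11366583] [ 0.24344586  0.53076374 -0.81019595  1.98312577  0.7535517   0.65241339
 -0.80036704]
1 0.5 [0.5601838  0.16959316 0.13974107] [ 0.03719581  0.3366477  -0.52581698  2.17392627  1.00038514  0.30868899
 -1.10495708]
[ 0.41731892  0.61701402 -0.53258615  1.96165078  0.4800928   0.68944105
 -0.18419882]
[ 0.59584521  0.58570768 -0.36678767  1.85887637  0.2950088   0.75025966
 -0.02571596]
```

```bash
sed -i 's/^SG=-1/SG=1/' h.py
python3 - <<'E'
from h import *
robot.goto([.552,-.23,.30],rpy(-.093)); f=snap('wrist','wch'); print(robot.sense()['tcp_pos'],robot.sense()['t'])
robot.goto(C+.0475*ex+[0,0,.18],rpy(psi)); robot.grip(.75); f=snap('wrist','wco'); print(robot.sense()['tcp_pos'],robot.sense()['joint_pos'],robot.sense()['t'])
a=[cv2.imread(f'pics/{n}.png') for n in('wch','wco')]
cv2.imwrite('pics/w2.png',cv2.resize(np.vstack(a),(400*1,600)))
E
```

```text
[ 0.55124434 -0.23215163  0.2995446 ] 1.8417
[0.5803821  0.17388056 0.25202866] [ 0.12240922  0.42355064 -0.65307802  1.66577022  0.27766344  1.1467761
 -0.37537244] 3.75
```

View pics/w2.png

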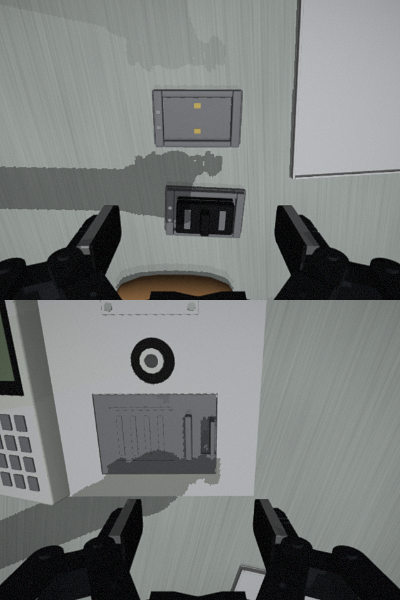

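The wrist views show the empty charger at (197,118) in the composite and the cover at (155,434), with the rib near (188,437) and the tab near (209,435). I'll take positions from the wrist depth.

Run:
```python
from h import *
def rect(P,n):
    r=cv2.minAreaRect((P[:,:2]*1000).astype(np.float32))
    print(n,len(P),'c',np.round(r[0],1),'size',np.round(r[1],1),'ang',round(r[2],2),'z',np.round(np.median(P[:,2])*1000,1))
f=dict(np.load('wch.npz')); W=cloud(f); z=W[...,2]
m=np.zeros(z.shape,bool); m[130:242,230:400]=1
for lo,hi in((.006,.017),(.019,.03)):
    k=cv2.morphologyEx((m&(z>lo)&(z<hi)).astype(np.uint8),cv2.MORPH_OPEN,np.ones((3,3))); rect(W[k>0],'ch')
print('bench z',np.nanmedian(z[150:230,410:440]))
f=dict(np.load('wco.npz')); W=cloud(f); z=W[...,2]; g=f['image'].mean(2)
m=np.zeros(z.shape,bool); m[135:300,130:365]=1
L=(W-C)@np.array([ex,ey,ez]).T
k=m&(abs(z-.072)<.006)&(g<150); n,l,st,_=cv2.connectedComponentsWithStats(k.astype(np.uint8)); i=1+st[1:,4].argmax(); rect(W[l==i],'cover')
h=m&(L[...,2]>.013)&(L[...,2]<.022)
for lo,hi in((.02,.047),(.049,.09)):
    q=L[h&(L[...,0]>lo)&(L[...,0]<hi)]; print('local x',np.percentile(q[:,0],[2,50,98])*1e3,'y',np.percentile(q[:,1],[2,98])*1e3,'z',np.median(q[:,2])*1e3,len(q))
q=m&(abs(L[...,1])<.01)&(L[...,0]>.01)&(L[...,0]<.09)
hh,e=np.histogram(L[q][:,0]*1e3,bins=np.arange(10,92,2)); b=np.digitize(L[q][:,0]*1e3,e)
print([(int(e[i-1]),round(float(np.median(L[q][b==i,2])*1e3),1)) for i in range(1,len(e)) if (b==i).any()])
h=m&(z>.078); p=W[h&(abs(L[...,0])<.03)&(L[...,1]>.06)]; rect(p,'post') if len(p) else 0
```

```text
ch 7439 c [ 549.3 -231.3] size [ 67.8 107. ] ang 83.91 z 11.7
ch 4889 c [ 549.5 -230.2] size [ 88.4 132.3] ang 84.3 z 23.5
bench z -0.00036987960005510195
cover 26121 c [524.9 153.1] size [172.7 117.1] ang 13.18 z 71.8
local x [32.28083133 36.19609471 39.86086025] y [-22.21551535  27.20864561] z 17.458104919713385 802
local x [61.20861002 63.91702971 67.23415945] y [-16.62817783  21.26020915] z 17.41049814966668 455
[(10, -0.3), (12, -0.2), (14, -0.3), (16, -0.4), (18, -0.4), (20, -0.4), (22, -0.1), (24, -0.2), (26, -0.4), (28, -0.3), (30, -0.3), (32, 17.2), (34, 17.8), (36, 17.5), (38, 17.3), (40, 0.1), (42, -0.1), (44, -0.0), (46, -0.2), (48, -0.3), (50, -48.3), (52, -48.2), (54, -58.4), (56, -58.4), (58, -58.4), (60, -5.8), (62, 17.4), (64, 17.7), (66, 14.7), (68, -5.2), (70, -0.5), (72, -0.4), (74, -0.5), (76, -0.4), (78, -0.1), (80, -0.5), (82, -0.4)]
```

```bash
sed -i 's/^psi=.*/psi=np.radians(13.1); C=np.array([.5328,.1645,.072])/' h.py
python3 - <<'E'
from h import *
def st(k):
    s=robot.sense(); print(k,round(s['t'],2),'L',np.round((s['tcp_pos']-C)@np.array([ex,ey,ez]).T*1e3,1),'rot',np.round(s['tcp_rot'],3),'F',np.round(s['wrist_force'],1),'op',round(s['opening']*85,1),'gf',s['gripper_force'])
G=C+.0475*ex
robot.move_straight(G+[0,0,.05]); st('a')
print(robot.move_straight(G+[0,0,.0125],vel=.05,contact_N=6)); st('b')
robot.grip(.45); st('c')
robot.grip(.0,25); st('d')
snap('side','sg'); snap('wrist','wg')
E
```

```text
a 4.77 L [48.2  0.3 51. ] rot [ 3.14  -0.     1.799] F [0.3 0.2 0.3] op 63.6 gf 0.0
False
b 5.67 L [47.8  0.1 12.7] rot [ 3.141 -0.     1.799] F [ 0.  -0.2  0.8] op 63.8 gf 0.0
c 6.03 L [47.9  0.  12.9] rot [ 3.141 -0.     1.799] F [ 0.1 -0.1 -0.1] op 38.4 gf 0.34870228730142117
d 6.28 L [47.2  0.1 13.5] rot [-3.141e+00  1.000e-03  1.799e+00] F [-2.7 -1.4  7.4] op 26.0 gf 26.017490923404694
```

Opening 26 mm means the tab is fully in. Now I'll swing about the hinge in small steps and watch the force.

```bash
cat >> h.py <<'E'
def st(k):
    s=robot.sense(); print(k,round(s['t'],2),'L',np.round((s['tcp_pos']-C)@np.array([ex,ey,ez]).T*1e3,1),'rot',np.round(s['tcp_rot'],3),'F',np.round(s['wrist_force']@np.array([ex,ey,ez]).T,1),'op',round(s['opening']*85,1),'gf',round(s['gripper_force'],1)); return s
E
python3 - <<'E'
from h import *
H=C-.07*ex; p0=C+.0475*ex+[0,0,.0135]
for th in np.arange(.05,.51,.05):
    p=H+Ro.from_rotvec(-th*ey).apply(p0-H)
    robot.move_straight(p,vel=.05,attitude=rpy(psi,th)); s=st(round(th,2))
    if np.linalg.norm(s['wrist_force'])>25: print('stop'); break
f=snap('side','swing')
im=f['image'][300:480,150:390,::-1]; cv2.imwrite('pics/swingc.png',cv2.resize(im,None,fx=3,fy=3))
E
```

```text
0.05 6.67 L [46.  -0.1 19.2] rot [3.093 0.    1.8  ] F [ 0.1  0.6 -2.2] op 25.8 gf 25.3
0.1 6.94 L [45.2 -0.1 24.9] rot [3.043 0.    1.8  ] F [ 0.2 -0.5 -0.9] op 26.4 gf 25.1
0.15 7.21 L [44.1 -0.  30.7] rot [2.993 0.    1.8  ] F [-0.7  0.3 -0.7] op 26.5 gf 25.0
0.2 7.47 L [42.5 -0.  36.4] rot [2.943 0.    1.8  ] F [ 0.7  0.3 -1.4] op 25.8 gf 25.0
0.25 7.74 L [40.6 -0.  42. ] rot [2.893 0.    1.8  ] F [-0.2 -0.5 -0.6] op 26.4 gf 25.0
0.3 8.01 L [38.3 -0.  47.5] rot [2.843 0.    1.8  ] F [-0.5  0.4 -0.6] op 26.1 gf 25.0
0.35 8.28 L [35.8 -0.  52.8] rot [2.793e+00 1.000e-03 1.800e+00] F [-0.4  0.  -2.1] op 25.7 gf 25.0
0.4 8.54 L [33.  0. 58.] rot [2.743e+00 1.000e-03 1.800e+00] F [ 0.2 -0.9 -0.7] op 26.2 gf 24.9
0.45 8.81 L [30.   0.  63.1] rot [2.693e+00 1.000e-03 1.800e+00] F [ 0.3 -0.1 -1.1] op 26.4 gf 24.9
0.5 9.07 L [26.8  0.1 68. ] rot [2.643e+00 1.000e-03 1.800e+00] F [ 0.5 -0.4 -1.9] op 25.9 gf 24.9
```

View pics/swingc.png

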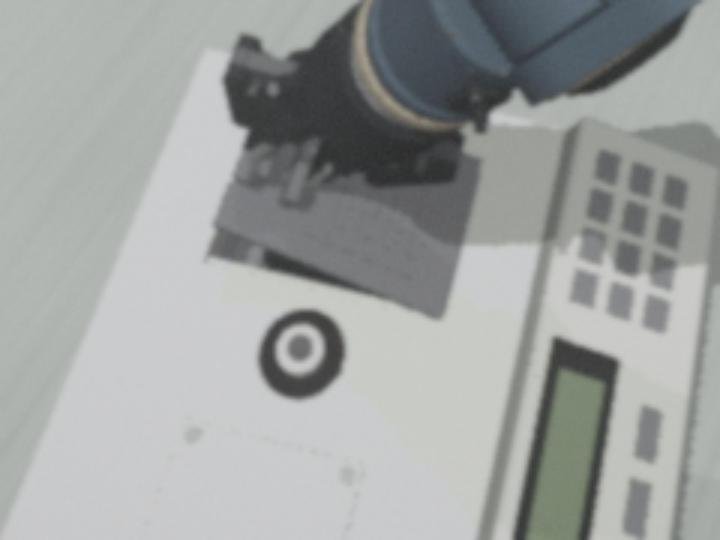

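The picture shows the cover swung up, its free edge near (215,235), with the toe edge still in the frame near (445,315). Forces stay near zero. Now I'll draw it rearwards, lift it, level it and lay it down.

Run:
```python
from h import *
p=robot.sense()['tcp_pos']; A=rpy(psi,.5)
robot.move_straight(p+.018*ex,vel=.04); st('back')
robot.move_straight(p+.018*ex+[0,0,.10],vel=.12); st('up')
D=np.array([.515,-.07,0])+.0475*ex
robot.goto(D+[0,0,.16],rpy(psi)); st('over')
f=snap('side','carry'); cv2.imwrite('pics/carryc.png',f['image'][150:400,150:500,::-1])
robot.move_straight(D+[0,0,.045],vel=.12)
print(robot.move_straight(D+[0,0,.016],vel=.025,contact_N=4)); st('down')
```

```text
back 9.74 L [45.2  0.1 68. ] rot [2.642 0.    1.799] F [-0.   0.1 -1. ] op 26.1 gf 24.9
up 10.72 L [ 44.6  -0.  167.2] rot [2.643 0.    1.799] F [-0.1 -0.7 -1.4] op 25.9 gf 24.9
over 11.7 L [ -22.5 -222.6   88. ] rot [ 3.141e+00 -1.000e-03  1.802e+00] F [-0.5  0.2 -0.9] op 25.9 gf 24.9
True
down 13.6 L [ -23.5 -224.3  -45.1] rot [-3.14  -0.     1.799] F [-1.5  0.7  2.7] op 26.1 gf 24.5
```

View pics/carryc.png

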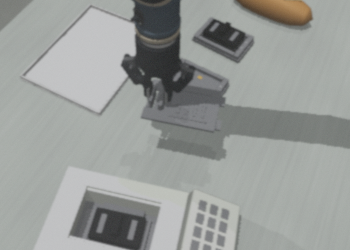

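The cover is held level and the pack is visible in the well at (118,228). Touchdown height matches the leg on the bench (underside about 9 mm). I'll release it and look at the pack.

Run:
```python
from h import *
robot.grip(.7); st('rel')
p=robot.sense()['tcp_pos']; robot.move_straight(p+[0,0,.13],vel=.15); 
robot.goto(C+[0,0,.15],rpy(psi)); robot.grip(.5); st('above')
f=snap('wrist','wp'); W=cloud(f); L=(W-C)@np.array([ex,ey,ez]).T
m=(np.abs(L[...,0])<.03)&(np.abs(L[...,1])<.04)&(L[...,2]<-.005)&(L[...,2]>-.022)
q=L[m]; r=cv2.minAreaRect((q[:,:2]*1e3).astype(np.float32)); print('fin',len(q),r,np.median(q[:,2]),np.percentile(q[:,0],[2,50,98])*1e3,np.percentile(q[:,1],[2,50,98])*1e3)
f=snap('scene','s2'); W=cloud(f); m=(np.abs(W[...,0]-.515)<.12)&(np.abs(W[...,1]+.07)<.1)&(W[...,2]>.006)&(W[...,2]<.022)
q=W[m]; print('cover',cv2.minAreaRect((q[:,:2]*1e3).astype(np.float32)),np.percentile(q[:,2],[5,50,95]))
print(robot.sense()['t'])
```

```text
rel 14.03 L [ -23.9 -224.3  -45.3] rot [-3.140e+00 -1.000e-03  1.799e+00] F [ 0.4  0.1 -0.5] op 59.5 gf 0.0
above 16.28 L [  0.   -1.3 149.6] rot [-3.141  0.     1.797] F [-0.3  1.   0.3] op 42.8 gf 0.0
fin 1112 ((-1.0240821838378906, 1.510549545288086), (13.966103553771973, 40.01341247558594), 1.415565848350525) -0.012511397128032769 [-7.82651659 -0.94000754  5.46548584] [-17.18740088   2.96097256  21.20257214]
cover ((509.3807373046875, -92.08477020263672), (183.56080627441406, 162.81204223632812), 2.431264638900757) [0.00705872 0.01109771 0.01596179]
16.3833
```

View pics/wp.png

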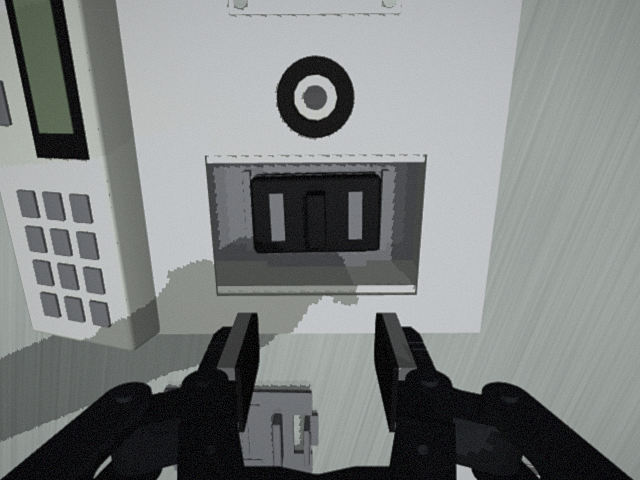

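View pics/s2.png

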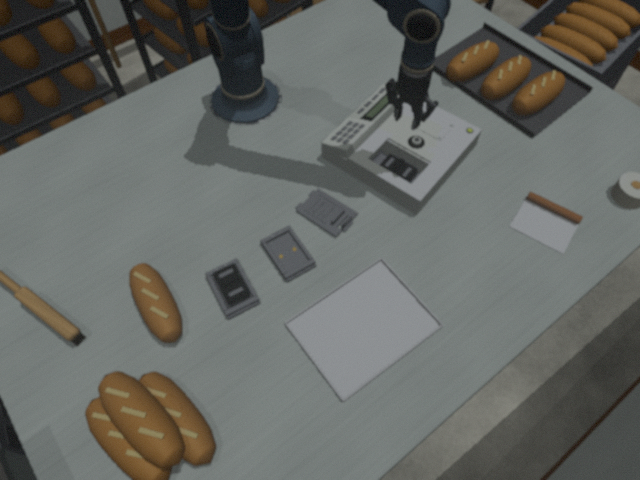

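The wp picture shows the pack in the well with its fin at (315,220), measured at 14×40 mm with its top at 59.5 mm, as expected. In s2 the cover lies flat on the bench at (327,212). Now I'll grip the fin and lift.

Run:
```python
from h import *
P=C-.0007*ex+.0015*ey
robot.move_straight(P+[0,0,.04],vel=.2)
print(robot.move_straight(P+[0,0,-.017],vel=.06,contact_N=6)); st('down')
robot.grip(0,60); s=st('grip'); p=s['tcp_pos']
robot.move_straight(p+[0,0,.02],vel=.05); st('l1')
robot.move_straight(p+[0,0,.15],vel=.15); st('l2')
robot.goto([.550,-.2307,.15],rpy(np.radians(-5.9))); s=st('over')
f=snap('wrist','wh'); f=snap('side','sh')
W=cloud(f); m=(np.hypot(W[...,0]-.55,W[...,1]+.23)<.08)&(W[...,2]>.09)&(W[...,2]<.15)
print(s['tcp_pos'])
im=f['image'][150:290,270:430,::-1]; cv2.imwrite('pics/shc.png',cv2.resize(im,None,fx=4,fy=4))
```

```text
False
down 18.18 L [ -0.4   1.6 -16.7] rot [ 3.141 -0.     1.799] F [ 1.1 -0.5 -1.1] op 42.4 gf 0.0
grip 18.56 L [ -0.3   1.6 -16.4] rot [3.141 0.    1.799] F [0.3 0.1 4.4] op 12.6 gf 61.0
l1 19.12 L [-0.4  1.4  3.6] rot [-3.142  0.     1.799] F [ 0.1 -0.2 -5.1] op 12.3 gf 59.8
l2 20.13 L [ -1.2   1.3 132.5] rot [-3.139  0.     1.799] F [-0.1 -0.4 -4.7] op 12.3 gf 59.8
over 21.62 L [ -71.3 -386.6   78.3] rot [ 3.141e+00 -1.000e-03  1.471e+00] F [-0.1  1.  -5.3] op 12.6 gf 59.9
[ 0.55097619 -0.22821661  0.1503471 ]
```

View pics/shc.png

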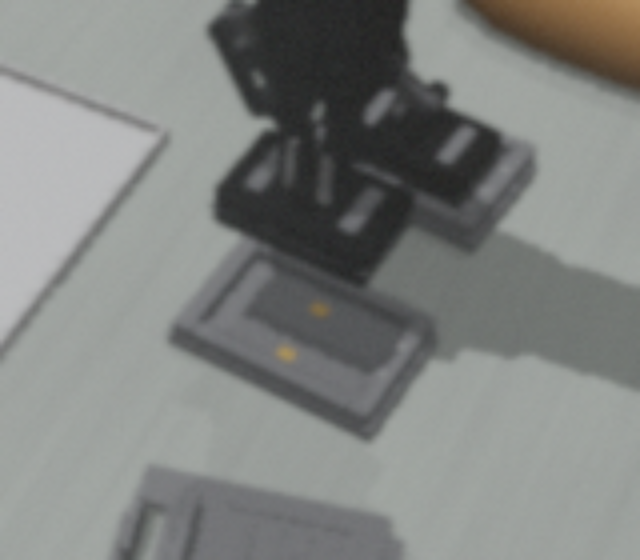

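View pics/wh.png

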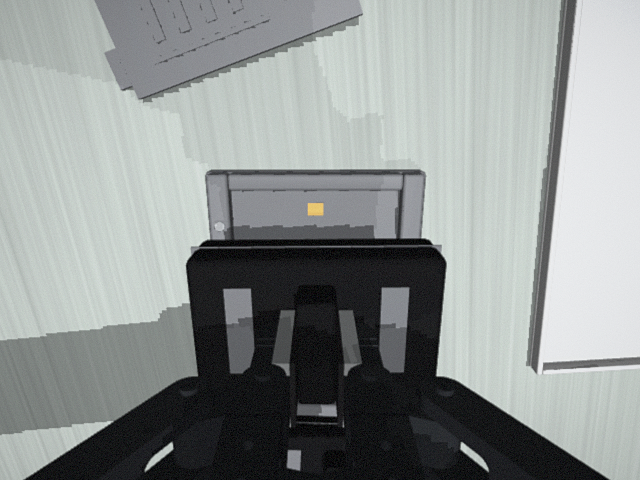

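The pack hangs level, and in the wh picture its edges (columns 190–445) are parallel to the charger's (columns 207–425). I'll measure the pack relative to the charger in this same image.

Run:
```python
from h import *
f=dict(np.load('wh.npz')); W=cloud(f); s=robot.sense(); st('now')
a=np.radians(-5.9); B=np.array([[np.cos(a),np.sin(a),0],[-np.sin(a),np.cos(a),0],[0,0,1]])
L=(W-[.550,-.2307,0])@B.T*1e3
print('tcp',(s['tcp_pos']-[.550,-.2307,0])@B.T*1e3)
# pack front edge / sides
for n,(z0,z1),rows in(('pack',(128,145),(250,300)),('ctop',(19,28),(160,240)),('floor',(8,16),(185,240))):
    m=np.zeros(L.shape[:2],bool); m[rows[0]:rows[1],195-15:460]=1; m&=(L[...,2]>z0)&(L[...,2]<z1)
    q=L[m]; print(n,len(q),'x',np.percentile(q[:,0],[.5,99.5]).round(1),'y',np.percentile(q[:,1],[1,99,99.8]).round(1),'z',np.median(q[:,2]).round(1))
```

```text
now 21.72 L [ -71.4 -386.8   78.4] rot [ 3.141e+00 -1.000e-03  1.471e+00] F [-0.1 -0.3 -4.9] op 12.6 gf 59.9
tcp [  0.66998874   2.39751553 150.39566482]
pack 12029 x [-46.9  46.6] y [15.5 31.7 31.9] z 136.2
ctop 5777 x [-66.1  64.8] y [ 5.  44.7 44.9] z 23.5
floor 8215 x [-69.6  68.3] y [ 0.8 32.6 32.8] z 11.7
```

Run:
```python
from h import *
a=np.radians(-5.9); T=np.array([.550,-.2307,0])
robot.move_straight(T+[0,0,.09],vel=.08); robot.sleep(.3); e=robot.sense()['tcp_pos']-T; print(e*1e3)
d=-e; d[2]=0; 
if np.linalg.norm(d)>.0012: T=T+d
robot.move_straight(T+[0,0,.07],vel=.04); print((robot.sense()['tcp_pos'])*1e3)
print(robot.move_straight(T+[0,0,.050],vel=.02,contact_N=4)); s=st('dn'); print(s['tcp_pos']*1e3)
```

```text
[ 0.19015048 -0.12666396 90.43434807]
[ 550.06531201 -230.63993025   69.83898728]
True
dn 24.34 L [ -73.  -388.7  -18.4] rot [-3.141 -0.     1.468] F [-0.7  0.4  5.7] op 12.6 gf 61.2
[ 549.79782075 -230.64262273   53.57870304]
```

Contact came at 53.6 mm, which is the bay floor height. Release, retreat and check.

Run:
```python
from h import *
robot.grip(.5); p=robot.sense()['tcp_pos']
robot.move_straight(p+[0,0,.12],vel=.12); robot.move_straight(p+[0,-.1,.20],vel=.2)
f=snap('wrist','wf'); W=cloud(f); a=np.radians(-5.9); B=np.array([[np.cos(a),np.sin(a),0],[-np.sin(a),np.cos(a),0],[0,0,1]])
L=(W-[.550,-.2307,0])@B.T*1e3
for n,z0,z1 in(('ctop',19,28),('pack',36,45),('fin',53,63)):
    m=(np.abs(L[...,0])<75)&(np.abs(L[...,1])<50)&(L[...,2]>z0)&(L[...,2]<z1); q=L[m]
    print(n,len(q),cv2.minAreaRect(q[:,:2].astype(np.float32)),np.median(q[:,2]))
W=cloud(snap('side','sf')); m=(np.abs(W[...,0]-.515)<.09)&(np.abs(W[...,1]+.07)<.065)&(W[...,2]>.006)&(W[...,2]<.022); q=W[m]
A=np.c_[q[:,:2],np.ones(len(q))]; print('cover plane',np.linalg.lstsq(A,q[:,2],rcond=None)[0][:2],np.median(q[:,2])); st('end')
```

```text
ctop 7822 ((-0.5880126953125, 0.6918220520019531), (132.58743286132812, 88.35587310791016), 0.30643486976623535) 23.44624974821623
pack 9318 ((-1.0180320739746094, -0.31285667419433594), (96.0123062133789, 57.8890266418457), 0.5661424398422241) 39.6136297473595
fin 1160 ((-1.251492977142334, -0.3175163269042969), (13.530913352966309, 39.095577239990234), 0.013764225877821445) 57.432370467353216
cover plane [0.02669748 0.00500548] 0.011799668824940886
end 26.78 L [ -97.1 -483.3  178.6] rot [-3.135e+00 -3.000e-03  1.470e+00] F [-1.   0.3 -0.6] op 42.3 gf 0.0
```

View pics/wf.png

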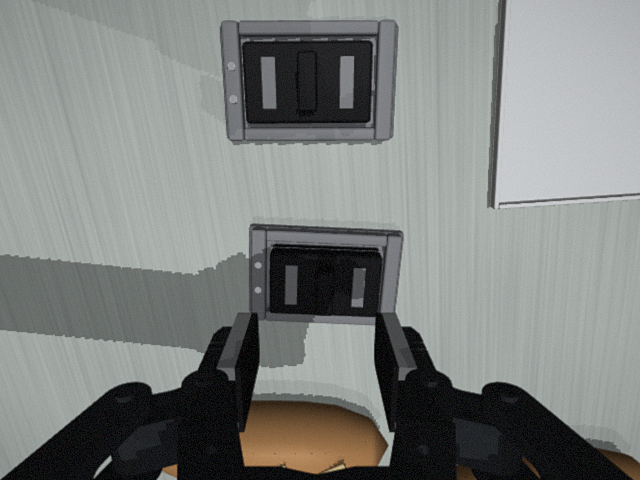

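The picture shows the flat pack home in the empty charger at (308,82), centred within about 1 mm, with its top at 39.6 mm. The charged pack is in its bay at (325,280), and the cover lies flat. I'm handing in.

```bash
python3 -c "
from h import *
print(robot.close_job())"
```

```text
the job is handed in; nothing more can be done
None
```

The job is handed in at about 27 s: the cover lies flat on the bench, top side up, and the flat pack is home in the empty charger, about 1 mm off centre; no verdict came back.

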